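# Straighten the leg brace until its knee lock snaps in

## Task

The leg brace held in the bench fixture has to be left straight and locked at the knee: swing its folded-up lower-leg half out and down, past the stiff last bit, until the spring bail snaps home behind the knee. One of the three bottles stands where the lower-leg half comes down; before you swing it, take that bottle away and stand it upright on the bench clear of the brace. Do not let a bottle and the brace knock together, do not knock anything over, and leave the other two bottles and everything else where they are.

Things in the scene. Friction and masses are not known exactly. Their poses are not given: they have to be found in the camera images.
- brace: leg brace lying back side up, thigh half clamped in a fixed bench fixture. Origin: on the bench under the middle of the knee axis. x: where the lower-leg half points when straight; y: along the knee axis; z up. Fixture and thigh half: x -170 to -55 mm, y +-92, crown of the teal thigh cuff 98 mm up. Straight, the lower-leg half fills x 0 to 165, y +-83, from 31 to 102 mm above the bench
- knee_axis (a point): middle of the knee axis, 40 mm above brace's origin; the axis is level, along brace's y. Knee discs 47 mm across and side bars lie at y +-70 mm. Fixed round the work: a pale casting, up to 95 mm tall, at x 0.30 to 0.63, y below -0.03; a vice at x 0.32 to 0.60, y above 0.47; the bench's front edge at x 0.28
- calf (a joint): knee angle, rad: 0 straight, 1.57 lower-leg half straight up, 1.75 end stop, leaning over the thigh. Friction of 0.3 N m keeps it where it is left. From 0.5 down the teeth lift the spring hooks: ever stiffer, up to about 1.2 N m at 0.3 to 0.16, that is 8 to 11 N pressed square on the cuff's crown. Below about 0.12 it snaps to 0 (within 0.02) by itself and stays locked
- calf_crown (a point): on the outer surface of the teal calf cuff, mid-width: 125 mm out from the knee axis and 59.5 mm to the back side of the bars, turning with the lower-leg half. The cuff is a half-pipe, outer radius 60 mm, 76 to 140 mm from the axis. Push it on this outer side: it faces the thigh when folded up, upwards when straight
- calf_rod (a point): middle of the 8 mm steel rod, 166 mm long, that joins the free ends of the lower-leg side bars, 155 mm from the knee axis; the bars end at 165 mm
- bail (a joint): angle of the spring bail (steel wire hoop over the back of the knee with a hook each side), rad: 0 down; the teeth lift it to about 0.1 as the knee passes 0.2, then it drops to 0 and locks. Leave it to its spring
- bail_top (a point): top of the bail's hoop when down: 68 mm from the knee axis towards the thigh, 98 mm above the bench
- glue_bottle: cream glue bottle with red cap and nozzle, 158 mm tall, 0.21 kg. Origin: centre of its base, z up. Body 58 mm across up to 112 mm, red cap 24 mm across from 112 to 134 (grip it here from above), nozzle 10 mm across to 158. One of the three bottles stands where the calf comes down, about 130 mm ahead of the knee axis; the others left and right of the knee, 140 mm off. Ignore those at the back wall
- spray_bottle: white spray bottle with a blue label, 178 mm tall, 0.3 kg. Origin: centre of its base, z up. Body 51 mm across up to 150 mm, white cap 29 mm across from 150 to 178 (grip it here from above)
- hardener_bottle: amber bottle with paper band and black cap, 144 mm tall, 0.2 kg. Origin: centre of its base, z up. Body 53 mm across up to 98 mm, shoulder to 114, black cap 29 mm across from 118 to 144 (grip it here from above)
- plaster_bowl: green bowl, 116 mm across, 62 mm tall, just beyond the brace's far end; origin at the centre of its base. Leave it. Beyond, at the right, stands a fixed wooden box with a white board on top, 200 mm tall, at x above 0.73, y -0.30 to 0.02: keep the hand clear of it
- trim_tool: navy and grey battery trimmer, 143 x 32 x 30 mm, lying left of the thigh half; origin under its middle, y along it. Leave it
- wedge: hardwood wedge, 85 x 30 x 24 mm, lying right of where the calf comes down; origin under its middle, y along it. Leave it

How it is judged:
By the outcome, as a careful person would: the job done as asked, in the order asked, and still so for the second after the job is handed in, with the robot touching nothing.
It also fails if it takes over 51 s, if anything falls off the work surface, if the arm or the gripper's body presses on something with over 40 N, if the wrist force passes 120 N, or if a joint passes its speed limit or range.

## Robot

A 6-joint arm with a two-finger parallel gripper is mounted at the origin on a cart in front of the work surface, level with it; the furniture and walls round the work are solid. World frame = base frame: x ahead of the robot, y to its left, z up, the work surface at z = 0. Lengths are in m, angles in rad, forces in N, time in s.
With the tool pointing down it reaches from about 0.35 to 0.775 m from the base axis. Payload 5.5 kg.
Tool frame: the origin (TCP) lies midway between the tips of the shut fingers; the grasp point (between the pads) lies 19 mm behind it (r.grip_point_offset is the distance from the TCP to the grasp point, in m); z points along the fingers, y is the line along which they close (so a half turn about z gives the same grasp; the last joint's range is limited). The gripper opens to 85 mm and grips with 20 to 120 N. Pads are 22 mm wide; open, the fingers measure 114 mm over their backs; the gripper's body (76 mm by 85 mm) begins 54 mm behind the grasp point. The pads swing forward as they close: fully open they stand 13 mm farther back than shut.
Start: joints at [0.99, 0.313, 0.046, 1.304, 0, 1.431], TCP at [0.245, 0.52, 0.231] pointing down, gripper open.
Joint ranges: [-2.76, 2.76], [-0.86, 1.69], [-1.03, 1.26], [-2.2, 2.34], [-1.47, 1.5], [-3.14, 3.14]. Speed limits (rad/s): [2.57, 2.57, 3.14, 3.14, 3.14, 3.14].

## Interface

Orientations are given as a rotation vector (axis times angle).
In Python, from plant import r, vision, probe_bus gives the robot as it stands (r), with the cameras (vision) and the readings (probe_bus).
- The arm moves only by the tool jog_arm, called after "Call:" by a JSON object that holds its "op" and its "data", one argument or row to a line. Schema: {"type":"object","properties":{"ticks":{"type":"array","items":{"type":"array","items":{"type":"array","items":{"type":"number"},"minItems":5,"maxItems":5},"minItems":1,"maxItems":5},"minItems":1,"maxItems":1},"grip_force":{"type":"number"},"only":{"type":"string"},"quiet":{"type":"boolean"},"lines":{"type":"string"}},"required":["ticks"],"additionalProperties":false}. ticks is a list that holds a single list of rows (three levels of brackets), with 1 to 5 rows, each of 5 numbers: the finger opening in m, then dx, dy, dz in shares of the most that a row can go, 1 being 50 mm, then a turn about the tool's z in parts of the range, where 1.0 means 4 rad; each row shifts and turns the commanded pose from where the row before left it, along the tool's axes as they then stand; what a row does not reach is not made up. A row lasts 1/10 s, in which the tool goes at most 0.05 m and 0.15 rad, less where a joint would pass 70% of its speed; a pose out of reach is approached as far as the arm can. The fingers move at their own pace and stop on an object; grip_force is the grip in N (left out, the last holds). Time passes only in rows, so rows that do not move let the fingers close. The tool returns the time, the measured TCP pose, the force, the opening and the grip force at its end. only (a regular expression) keeps the lines of the reply that match it, lines (a string "A,B") keeps lines A to B, and quiet returns only ok. No shift or turn number may pass 1 either way. Input that does not fit is refused with a message, and nothing moves.
- probe_bus.state(): the state, without advancing time (a new reading comes with each control period).
- vision.get_image(name): name is "side" or "top"; returns (picture, depth): 420x560x3 uint8, red, green, blue; 420x560 float32, m along the optical axis (not along the pixel's ray), 0 where there is no reading.
- vision.camera_model(name): a dict with "K" (3x3 intrinsics, pixels), "origin" and "orientation" of the camera in the world. Camera axes: x right, y up, looking along -z (the intrinsics and any distortion apply to the point x, -y, -z); pixel columns grow to the right and rows downward; lengths in m; the calibration is good to about 2 mm. A picture is of the moment at which its call begins. camera_model takes no time and is no camera call.
- r.finish_job(): hands the job in; it is judged then, once.
The state is a dict: "clock": time; "joint_positions": joint angles; "qvel": joint speeds; "joint_efforts": joint torques, N m; "ee_pos": TCP position; "orientation": TCP orientation; "wrist_force": force on the tool from outside, world axes, zero at the start; "ft_torque": the same for the moment, N m; "width": finger opening in m; "grasp_force": force on a finger pad.
Only numpy, scipy, OpenCV 4.12 (cv2) and the standard library are available. Lean on these libraries where they do the work, as an engineer would, in place of code of your own. Each camera call takes 0.05 s, during which the arm holds its last target. There are 200 camera calls.

## Working session

There is one attempt and no reset: what is moved stays moved. The work goes in short steps, Python scripts to look and compute and a tool call to move; the robot and the scene stay as the last step left them, time stands still between calls to the robot, and variables do not carry over. Pictures are saved under pics/ and viewed, at most 10 in all, crops included, and the job is handed in when it is done.

```bash
ls; mkdir -p pics
```

Create h.py:
```python
import numpy as np, cv2
from plant import r, vision, probe_bus
from scipy.spatial.transform import Rotation as R
def cam(n):
    c=vision.camera_model(n); o=np.array(c["orientation"],float)
    M=o if o.shape==(3,3) else (R.from_rotvec(o).as_matrix() if o.size==3 else R.from_quat(o).as_matrix())
    return np.array(c["K"]),np.array(c["origin"]),M,c
def cloud(n,d):
    K,o,M,_=cam(n); v,u=np.mgrid[0:d.shape[0],0:d.shape[1]]
    p=np.stack([(u-K[0,2])/K[0,0]*d,-(v-K[1,2])/K[1,1]*d,-d],-1)
    P=p@M.T+o; P[d<=0]=np.nan; return P
```

Run:
```python
from h import *
for n in ("side","top"):
    print(cam(n)[3])
    im,d=vision.get_image(n); np.savez(f"pics/{n}0.npz",im=im,d=d)
    cv2.imwrite(f"pics/{n}0.png",im[:,:,::-1])
print(probe_bus.state())
```

```text
pics
plant.py
{'K': array([[380.54356635,   0.        , 276.05931709],
       [  0.        , 380.54356635, 215.67478912],
       [  0.        ,   0.        ,   1.        ]]), 'origin': array([ 0.26883788, -0.3109582 ,  0.74630084]), 'orientation': array([ 0.71087589, -0.18043886, -0.52825319])}
{'K': array([[402.77791766,   0.        , 272.64024514],
       [  0.        , 402.77791766, 210.30487076],
       [  0.        ,   0.        ,   1.        ]]), 'origin': array([0.42226983, 0.19946466, 1.05375374]), 'orientation': array([ 0.10881534, -0.12608145, -1.57054078])}
{'clock': 0.1, 'joint_positions': array([ 9.90414855e-01,  3.13913091e-01,  4.51166252e-02,  1.30360078e+00,
       -1.42162248e-06,  1.43117697e+00]), 'qvel': array([-0.00020809, -0.00183037,  0.00275405,  0.00033519,  0.00100513,
       -0.00064361]), 'joint_efforts': array([ 2.77123225e-03, -4.81726348e+01,  2.99243867e+01,  1.27396433e-02,
       -1.41682772e-04, -2.62553107e-05]), 'ee_pos': array([0.24508512, 0.51966174, 0.23051482]), 'orientation': array([-6.86633614e-01, -3.06506090e+00,  2.35388454e-03]), 'wrist_force': array([ 0.23312164, -0.11185904, -0.39625053]), 'ft_torque': array([-0.00940488,  0.04083177,  0.00976069]), 'grasp_force': 0.0, 'width': 0.08548736862194657}
```

View pics/side0.png

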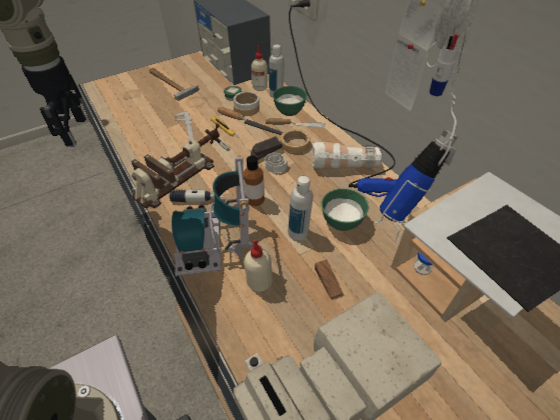

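View pics/top0.png

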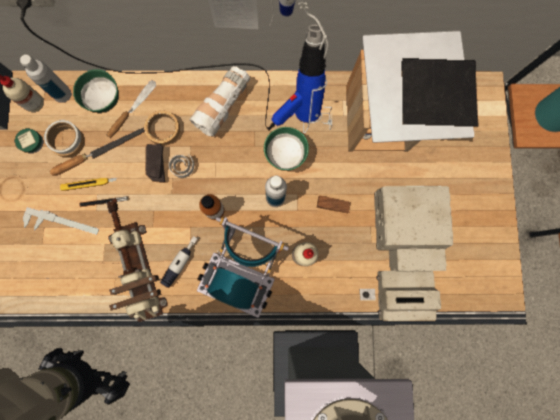

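The side view shows the brace at about (215,230), hardener at (254,180), spray at (300,205), glue at (258,265) and bowl at (345,208). The top view shows the upright calf rod running (225,225)–(280,245), spray at (275,190) ahead of it, hardener at (210,205) and glue at (305,253).

Run:
```python
from h import *
A=np.load("pics/side0.npz");B=np.load("pics/top0.npz")
a=cv2.resize(A["im"][140:300,150:360],None,fx=3.2,fy=3.2,interpolation=2)[:, :, ::-1]
b=cv2.resize(B["im"][160:320,180:340],None,fx=3.6,fy=3.6,interpolation=2)[:, :, ::-1]
cv2.imwrite("pics/ca.png",a);cv2.imwrite("pics/cb.png",b)
for n,D in (("side",A),("top",B)):
    P=cloud(n,D["d"]); hsv=cv2.cvtColor(D["im"],cv2.COLOR_RGB2HSV)
    print(n,"table z", np.nanmedian(P[...,2][(abs(P[...,2])<.03)&(P[...,0]>.3)&(P[...,0]<.8)]))
    for nm,lo,hi,sel in (("teal",(80,90,25),(100,255,255),(.25,.7,.05,.4)),("red",(170,120,80),(180,255,255),(.3,.7,-.05,.4)),("red0",(0,170,80),(6,255,255),(.3,.7,-.05,.4))):
        m=cv2.inRange(hsv,lo,hi)
        k,L,S,C=cv2.connectedComponentsWithStats(m)
        for i in range(1,k):
            if S[i,4]>15:
                q=P[L==i]; q=q[~np.isnan(q[:,0])]
                if len(q) : print(nm,S[i],C[i].round(1),np.percentile(q,[5,50,95],axis=0).round(3).tolist())
```

```text
side table z 0.0010274465967048396
teal [269  70   7  21 112] [272.6  80.3] [[0.881, 0.743, 0.035], [0.886, 0.752, 0.066], [0.891, 0.765, 0.1]]
teal [213 171  26  54 540] [225.2 207.9] [[0.438, 0.189, 0.125], [0.448, 0.213, 0.153], [0.488, 0.29, 0.184]]
teal [ 172  209   33   43 1172] [188.5 229.5] [[0.342, 0.234, 0.058], [0.372, 0.262, 0.09], [0.408, 0.307, 0.099]]
teal [289 210  13  23 216] [294.9 221.5] [[0.593, 0.161, 0.036], [0.598, 0.169, 0.065], [0.606, 0.186, 0.094]]
red [451  35   6  13  28] [453.9  40.9] [[0.951, 0.153, 0.395], [0.955, 0.155, 0.408], [0.956, 0.158, 0.417]]
red0 [256  50   6   9  37] [258.5  54.9] [[0.873, 0.828, 0.117], [0.879, 0.833, 0.128], [0.886, 0.842, 0.138]]
red0 [251 240  11  18 118] [255.7 250.2] [[0.452, 0.096, 0.117], [0.459, 0.103, 0.128], [0.468, 0.111, 0.153]]
top table z -0.0007463765440121062
teal [ 44  81  21  17 180] [53.5 89.8] [[0.88, 0.743, 0.039], [0.885, 0.751, 0.069], [0.893, 0.764, 0.099]]
teal [536  89  24  41 701] [549.7 111.6] [[0.98, -0.923, -0.478], [1.027, -0.886, -0.422], [1.082, -0.877, -0.356]]
teal [268 198  16   7  62] [275.2 201. ] [[0.591, 0.167, 0.045], [0.593, 0.182, 0.072], [0.597, 0.197, 0.093]]
teal [225 226  52  40 299] [247.7 254.9] [[0.438, 0.189, 0.126], [0.45, 0.247, 0.173], [0.505, 0.292, 0.184]]
teal [ 208  268   50   40 1265] [232.4 288.5] [[0.347, 0.241, 0.067], [0.381, 0.284, 0.09], [0.418, 0.329, 0.097]]
red0 [ 0 76 11 11 70] [ 5.1 80.9] [[0.873, 0.83, 0.123], [0.88, 0.836, 0.127], [0.892, 0.846, 0.135]]
red0 [304 249   9   9  67] [308.  253.1] [[0.454, 0.1, 0.125], [0.462, 0.109, 0.129], [0.471, 0.117, 0.156]]
```

View pics/ca.png

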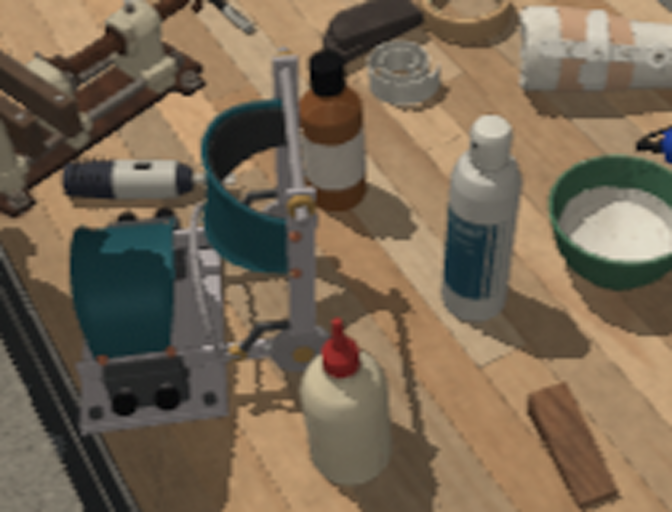

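View pics/cb.png

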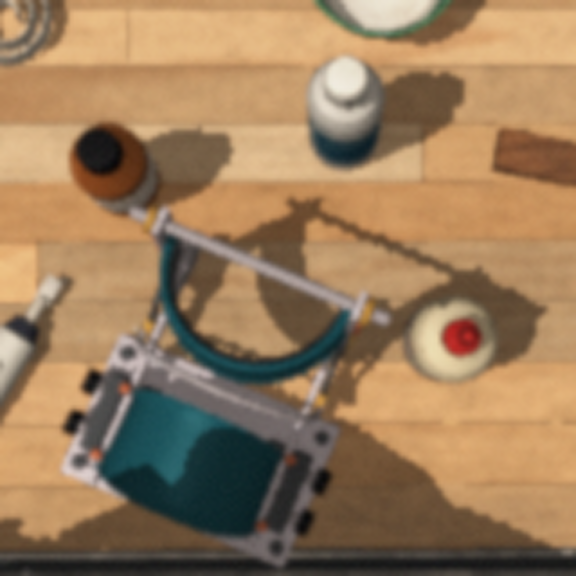

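Crops: the rod runs from top-view crop (135,212) to (388,320), i.e. full-frame (217.5,219)–(288,249). The spray cap is at crop (347,82), full-frame (276,183). The right knee disc is at side crop (302,355), full-frame (244,251). Next I measure the caps, the rod and the knee frame.

Add to h.py:
```python
def ray(n,u,v):
    K,o,M,_=cam(n); return o, M@np.array([(u-K[0,2])/K[0,0],-(v-K[1,2])/K[1,1],-1])
def onz(n,u,v,z):
    o,d=ray(n,u,v); return o+d*(z-o[2])/d[2]
def tri(a,b):
    A=[];B=[]
    for n,u,v in (a,b):
        o,d=ray(n,u,v); d=d/np.linalg.norm(d); Q=np.eye(3)-np.outer(d,d); A.append(Q);B.append(Q@o)
    return np.linalg.solve(sum(A),sum(B))
```

Run:
```python
from h import *
D={n:np.load(f"pics/{n}0.npz") for n in("side","top")}
C={n:cloud(n,D[n]["d"]) for n in D}
A=np.concatenate([C[n].reshape(-1,3) for n in D]); A=A[~np.isnan(A[:,0])]
def near(c,rad,z0,z1):
    q=A[(np.hypot(A[:,0]-c[0],A[:,1]-c[1])<rad)&(A[:,2]>z0)&(A[:,2]<z1)]; return q
for nm,c,z0 in (("spray",(.6,.18),.155),("glue",(.46,.107),.115),("hard",(.555,.335),.12)):
    q=near(c,.06,z0,.25); print(nm,"top z",np.percentile(q[:,2],98).round(4),"mid xy",((q[:,:2].min(0)+q[:,:2].max(0))/2).round(4),"ext",np.ptp(q[:,:2],axis=0).round(3))
    q=near(c,.07,.03,z0-.01); print("  body",((np.percentile(q[:,:2],2,axis=0)+np.percentile(q[:,:2],98,axis=0))/2).round(4),np.ptp(q[:,:2],axis=0).round(3))
for n in D:
    P=C[n]; m=(P[...,2]>.187)&(P[...,2]<.23)&(P[...,0]<.6)&(P[...,0]>.4)&(P[...,1]>.12)&(P[...,1]<.36)
    q=P[m]; print(n,len(q),q.min(0).round(3),q.max(0).round(3))
    xy=q[:,:2]; c=xy.mean(0); u,s,v=np.linalg.svd(xy-c); t=(xy-c)@v[0]; print(" c",c.round(3),v[0].round(3),np.ptp(t),"mid",(c+v[0]*(t.min()+t.max())/2).round(4), "z",np.median(q[:,2]))
for z in(.185,.19,.195,.2): print(z,onz("top",217.5,218.9,z).round(4),onz("top",287.8,248.9,z).round(4))
# teal thigh cuff & fixture extents
q=A[(A[:,0]>.25)&(A[:,0]<.45)&(A[:,1]>.17)&(A[:,1]<.4)&(A[:,2]>.02)&(A[:,2]<.11)]
r_=cv2.minAreaRect((q[:,:2]*1000).astype(np.float32)); print(r_)
print("disc",C["side"][251,244],C["side"][249:254,241:248,2].round(3))
```

```text
spray top z 0.1797 mid xy [0.6224 0.1815] ext [0.034 0.027]
  body [0.6149 0.1804] [0.056 0.052]
glue top z 0.1988 mid xy [0.463  0.1305] ext [0.025 0.071]
  body [0.4615 0.128 ] [0.056 0.097]
hard top z 0.205 mid xy [0.5529 0.3187] ext [0.087 0.071]
  body [0.5508 0.3251] [0.117 0.082]
side 294 [0.467 0.158 0.188] [0.538 0.312 0.207]
 c [0.499 0.226] [-0.396 -0.918] 0.1682000194423896 mid [0.503  0.2346] z 0.19907930284484265
top 344 [0.466 0.157 0.191] [0.538 0.311 0.207]
 c [0.501 0.235] [-0.395 -0.918] 0.16577860139283365 mid [0.5017 0.2351] z 0.19743283680010015
0.185 [0.5345 0.3094 0.185 ] [0.4691 0.1574 0.185 ]
0.19 [0.5339 0.3088 0.19  ] [0.4688 0.1576 0.19  ]
0.195 [0.5332 0.3082 0.195 ] [0.4685 0.1578 0.195 ]
0.2 [0.5326 0.3075 0.2   ] [0.4683 0.1581 0.2   ]
((385.7065734863281, 280.6737976074219), (192.3169403076172, 128.3462677001953), 89.99458312988281)
disc [0.4631913  0.17541603 0.04176651] [[0.047 0.046 0.049 0.047 0.048 0.046 0.046]
 [0.04  0.044 0.047 0.044 0.044 0.041 0.043]
 [0.037 0.039 0.041 0.042 0.041 0.041 0.037]
 [0.033 0.037 0.036 0.037 0.035 0.035 0.03 ]
 [0.029 0.031 0.03  0.031 0.027 0.027 0.095]]
```

Run:
```python
from h import *
D={n:np.load(f"pics/{n}0.npz") for n in("side","top")}
C={n:cloud(n,D[n]["d"]) for n in D}
A=np.concatenate([C[n].reshape(-1,3) for n in D]); A=A[~np.isnan(A[:,0])]
print("cap tri",tri(("top",276.4,181.5),("side",303.4,179)).round(4))
for n in C:
    P=C[n].reshape(-1,3); q=P[(np.hypot(P[:,0]-.615,P[:,1]-.181)<.04)&(P[:,2]>.172)]; print(n,len(q),np.median(q,0).round(4),q.min(0).round(3),q.max(0).round(3))
    q=P[(np.hypot(P[:,0]-.615,P[:,1]-.181)<.04)&(P[:,2]>.03)&(P[:,2]<.12)]
    s=np.c_[2*q[:,:2],np.ones(len(q))]; w=np.linalg.lstsq(s,(q[:,:2]**2).sum(1),rcond=None)[0]; print(" bodyfit",w[:2].round(4),np.sqrt(w[2]+w[0]**2+w[1]**2).round(4))
ex=np.array([.918,-.395]);ey=np.array([.395,.918]);rod=np.array([.502,.235])
B=np.c_[(A[:,:2]-rod)@ex,(A[:,:2]-rod)@ey,A[:,2]]
for s in(-1,1):
    for z in np.arange(.03,.2,.02):
        q=B[(abs(B[:,1]*s-.070)<.012)&(abs(B[:,2]-z)<.01)&(abs(B[:,0])<.06)]
        if len(q)>5: print(s,z.round(2),len(q),np.percentile(q[:,0],[10,50,90]).round(4))
q=B[(B[:,0]<-.06)&(B[:,0]>-.2)&(abs(B[:,1])<.09)&(B[:,2]>.085)&(B[:,2]<.115)]; print("thigh cuff",np.percentile(q,[2,50,98],axis=0).round(3).tolist())
# free places
H=np.zeros((130,130),np.uint8) # 5 mm cells x .25.. , y -.15..
i=((A[:,0]-.25)/.005).astype(int); j=((A[:,1]+.15)/.005).astype(int)
ok=(A[:,2]>.012)&(i>=0)&(i<130)&(j>=0)&(j<130); H[i[ok],j[ok]]=255
knee=rod-.012*ex
X,Y=np.meshgrid(.25+.005*np.arange(130),-.15+.005*np.arange(130),indexing="ij")
bx=(X-knee[0])*ex[0]+(Y-knee[1])*ex[1]; by=(X-knee[0])*ey[0]+(Y-knee[1])*ey[1]
H[(bx>-.18)&(bx<.17)&(abs(by)<.095)]=255; H[(X<.31)|((Y<-.025)&(X<.64))|((X>.72)&(Y<.03))]=255
dt=cv2.distanceTransform(255-H,cv2.DIST_L2,5)*.005; dt[np.hypot(X,Y)>.74]=0
for _ in range(7):
    k=np.unravel_index(dt.argmax(),dt.shape); print("free",X[k].round(3),Y[k].round(3),dt[k].round(3)); dt[np.hypot(X-X[k],Y-Y[k])<.05]=0
s=probe_bus.state(); M=R.from_rotvec(s["orientation"]).as_matrix(); print(M.round(3))
```

```text
cap tri [0.6205 0.1799 0.183 ]
side 100 [0.6243 0.1796 0.1778] [0.612 0.169 0.172] [0.639 0.194 0.18 ]
 bodyfit [0.6192 0.1808] 0.0241
top 117 [0.6201 0.1819 0.1759] [0.607 0.168 0.172] [0.632 0.195 0.179]
 bodyfit [0.6161 0.1819] 0.0247
-1 0.03 62 [-0.0414 -0.0218 -0.0087]
-1 0.05 193 [-0.0553 -0.0259  0.0005]
-1 0.07 126 [-0.0435 -0.0223 -0.0032]
-1 0.09 46 [-0.0141 -0.0076 -0.0001]
-1 0.11 46 [-0.0117 -0.0046  0.0019]
-1 0.13 88 [-0.0208 -0.0093  0.0017]
-1 0.15 74 [-0.0156 -0.0053  0.0037]
-1 0.17 77 [-0.0131 -0.0052  0.0053]
-1 0.19 84 [-0.0074 -0.0005  0.0078]
1 0.05 48 [-0.0566 -0.0241  0.0032]
1 0.07 77 [-0.0419 -0.0249 -0.0115]
1 0.09 28 [-0.014  -0.0096 -0.0048]
1 0.11 28 [-0.0132 -0.0092 -0.0048]
1 0.13 9 [-0.0134 -0.0102 -0.0056]
1 0.17 44 [-0.0152 -0.0066  0.0068]
1 0.19 72 [-0.0071 -0.0007  0.0079]
thigh cuff [[-0.165, -0.037, 0.086], [-0.128, -0.006, 0.094], [-0.077, 0.034, 0.1]]
free 0.55 0.495 0.102
free 0.575 0.445 0.08
free 0.38 0.045 0.071
free 0.5 0.495 0.071
free 0.37 0.12 0.063
free 0.515 0.03 0.06
free 0.67 0.035 0.057
[[-0.904  0.427 -0.001]
 [ 0.427  0.904 -0.001]
 [ 0.    -0.002 -1.   ]]
```

Spray bottle axis is at (0.618, 0.181) with its top at 0.178, which agrees with the text. The knee is near (0.491, 0.240) with the calf at about 1.49 rad. I'll stand the bottle at (0.575, 0.44).

The rows are not in the units I measure in: shifts go in shares of 50 mm and turns go in shares of 4 rad. I convert before sending: -0.034 m is -0.68, -0.01 m is -0.2.

Call:
{"op": "jog_arm", "data": {
  "ticks": [
    [[0.085, -0.68, -0.2, -0.08, 0], [0.085, -0.68, -0.2, -0.08, 0], [0.085, -0.68, -0.2, -0.08, 0], [0.085, -0.68, -0.2, -0.08, 0], [0.085, -0.68, -0.2, -0.08, 0]]
  ],
  "grip_force": 30
}}

```text
clock: 0.6
ee_pos: [0.3784, 0.4011, 0.251]
orientation: [-0.686, -3.065, 0.001]
wrist_force: [0.7, -0.4, -0.4]
width: 0.0851
grasp_force: 0.0
```

Call:
{"op": "jog_arm", "data": {
  "ticks": [
    [[0.085, -0.68, -0.2, -0.06, 0], [0.085, -0.68, -0.2, -0.06, 0], [0.085, -0.68, -0.2, -0.06, 0], [0.085, -0.68, -0.2, 0, 0], [0.085, -0.68, -0.2, 0, 0]]
  ]
}}

```text
clock: 1.1
ee_pos: [0.511, 0.2834, 0.26]
orientation: [-0.687, -3.065, 0.0]
wrist_force: [-0.1, 0.7, -0.1]
width: 0.0851
grasp_force: 0.0
```

Call:
{"op": "jog_arm", "data": {
  "ticks": [
    [[0.085, -0.68, -0.2, 0, 0], [0.085, -0.68, -0.2, 0, 0], [0.085, -0.68, -0.2, 0, 0], [0.085, -0.68, -0.2, 0, 0], [0.085, 0, 0, 0, 0]]
  ]
}}

```text
clock: 1.6
ee_pos: [0.6188, 0.1869, 0.2586]
orientation: [-0.694, -3.064, 0.002]
wrist_force: [0.7, -0.2, -0.4]
width: 0.0847
grasp_force: 0.0
```

Scaled: 0.025 m is 0.5, -0.006 m is -0.12.

Call:
{"op": "jog_arm", "data": {
  "ticks": [
    [[0.085, -0.04, -0.12, 0.3, 0], [0.085, 0, 0, 0.5, 0], [0.085, 0, 0, 0.5, 0], [0.085, 0, 0, 0.5, 0], [0.085, 0, 0, 0.32, 0]]
  ]
}}

```text
clock: 2.1
ee_pos: [0.6135, 0.1845, 0.1518]
orientation: [-0.685, -3.063, 0.002]
wrist_force: [0.2, -0.1, -0.6]
width: 0.0851
grasp_force: 0.0
```

Call:
{"op": "jog_arm", "data": {
  "ticks": [
    [[0.0, 0, 0, 0, 0], [0.0, 0, 0, 0, 0], [0.0, 0, 0, 0, 0], [0.0, 0, 0, 0, 0], [0.0, 0, 0, 0, 0]]
  ],
  "grip_force": 35
}}

```text
clock: 2.6
ee_pos: [0.6162, 0.1842, 0.156]
orientation: [0.686, 3.063, 0.001]
wrist_force: [-0.8, 0.6, 5.4]
width: 0.0276
grasp_force: 34.9
```

Call:
{"op": "jog_arm", "data": {
  "ticks": [
    [[0.0, 0, 0, 0, 0], [0.0, 0, 0, 0, 0], [0.0, 0, 0, 0, 0]]
  ]
}}

```text
clock: 2.9
ee_pos: [0.6162, 0.1841, 0.156]
orientation: [0.686, 3.063, 0.001]
wrist_force: [-1.4, 0.3, 6.0]
width: 0.0277
grasp_force: 34.9
```

Scaled: -0.035 m is -0.7, -0.03 m is -0.6.

Call:
{"op": "jog_arm", "data": {
  "ticks": [
    [[0.0, 0, 0, -0.3, 0], [0.0, 0, 0, -0.6, 0], [0.0, 0, 0, -0.7, 0], [0.0, 0, 0, -0.7, 0], [0.0, 0, 0, -0.7, 0]]
  ]
}}

```text
clock: 3.4
ee_pos: [0.6148, 0.184, 0.3048]
orientation: [-0.687, -3.064, 0.001]
wrist_force: [0.9, 0.5, -3.2]
width: 0.0275
grasp_force: 35.3
```

Call:
{"op": "jog_arm", "data": {
  "ticks": [
    [[0.0, 0, 0, -0.4, 0], [0.0, 0, 0, 0, 0]]
  ]
}}

```text
clock: 3.6
ee_pos: [0.6165, 0.1843, 0.3274]
orientation: [0.686, 3.061, 0.004]
wrist_force: [1.4, -0.3, -3.1]
width: 0.0277
grasp_force: 35.3
```

Run:
```python
from h import *
a,_=vision.get_image("side"); b,_=vision.get_image("top")
cv2.imwrite("pics/l1.png",np.vstack([cv2.resize(a[90:290,130:400],(540,400))[...,::-1]]))
```

```text
(no output)
```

View pics/l1.png

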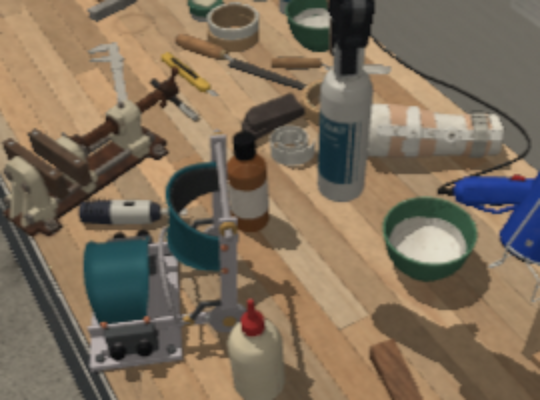

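The picture shows the bottle hanging upright at crop (345,130), its base well clear of the bench, with the other bottles undisturbed. Next I carry it left.

Call:
{"op": "jog_arm", "data": {
  "ticks": [
    [[0.0, 0.16, 0.24, 0, 0], [0.0, 0.32, 0.48, 0, 0], [0.0, 0.32, 0.48, 0, 0], [0.0, 0.32, 0.48, 0, 0], [0.0, 0.32, 0.48, 0, 0]]
  ]
}}

```text
clock: 4.2
ee_pos: [0.5951, 0.3143, 0.322]
orientation: [-0.686, -3.062, 0.002]
wrist_force: [0.9, -0.3, -3.6]
width: 0.028
grasp_force: 35.3
```

Call:
{"op": "jog_arm", "data": {
  "ticks": [
    [[0.0, 0.32, 0.48, 0, 0], [0.0, 0.32, 0.48, 0, 0], [0.0, 0.32, 0.48, 0, 0], [0.0, 0.28, 0.44, 0, 0], [0.0, 0.16, 0.28, 0, 0]]
  ]
}}

```text
clock: 4.7
ee_pos: [0.5772, 0.443, 0.3214]
orientation: [-0.682, -3.063, 0.003]
wrist_force: [0.7, -0.9, -4.1]
width: 0.0278
grasp_force: 35.2
```

Call:
{"op": "jog_arm", "data": {
  "ticks": [
    [[0.0, 0, 0, 0.6, 0], [0.0, 0, 0, 0.6, 0], [0.0, 0, 0, 0.6, 0], [0.0, 0, 0, 0.6, 0], [0.0, 0, 0, 0.4, 0]]
  ]
}}

```text
clock: 5.2
ee_pos: [0.5763, 0.4399, 0.1789]
orientation: [-0.685, -3.06, 0.007]
wrist_force: [-0.3, -0.8, -3.5]
width: 0.0274
grasp_force: 35.3
```

Scaled: 0.012 m is 0.24, 0.005 m is 0.1.

Call:
{"op": "jog_arm", "data": {
  "ticks": [
    [[0.0, 0, 0, 0.24, 0], [0.0, 0, 0, 0.1, 0], [0.0, 0, 0, 0.06, 0], [0.0, 0, 0, 0.04, 0], [0.0, 0, 0, 0, 0]]
  ]
}}

```text
clock: 5.7
ee_pos: [0.5796, 0.4403, 0.1632]
orientation: [0.687, 3.064, 0.002]
wrist_force: [-0.9, -0.7, -3.6]
width: 0.0272
grasp_force: 35.3
```

Call:
{"op": "jog_arm", "data": {
  "ticks": [
    [[0.0, 0, 0, 0.04, 0], [0.0, 0, 0, 0, 0], [0.0, 0, 0, 0, 0]]
  ]
}}

```text
clock: 6.0
ee_pos: [0.5792, 0.4401, 0.1607]
orientation: [0.687, 3.065, 0.001]
wrist_force: [0.1, 0.3, -3.4]
width: 0.0278
grasp_force: 35.3
```

Scaled: 0.002 m is 0.04, 0.001 m is 0.02.

Call:
{"op": "jog_arm", "data": {
  "ticks": [
    [[0.0, 0, 0, 0.04, 0], [0.0, 0, 0, 0.02, 0], [0.0, 0, 0, 0.02, 0], [0.0, 0, 0, 0, 0], [0.0, 0, 0, 0, 0]]
  ]
}}

```text
clock: 6.5
ee_pos: [0.5791, 0.44, 0.1563]
orientation: [-0.687, -3.066, 0.0]
wrist_force: [0.1, 0.3, -3.1]
width: 0.0277
grasp_force: 35.4
```

Scaled: 0.001 m is 0.02.

Call:
{"op": "jog_arm", "data": {
  "ticks": [
    [[0.0, 0, 0, 0.02, 0], [0.0, 0, 0, 0.02, 0], [0.0, 0, 0, 0, 0], [0.0, 0, 0, 0, 0]]
  ]
}}

```text
clock: 6.9
ee_pos: [0.5796, 0.4403, 0.156]
orientation: [0.686, 3.064, 0.003]
wrist_force: [-1.2, 0.2, 5.4]
width: 0.0278
grasp_force: 36.4
```

Call:
{"op": "jog_arm", "data": {
  "ticks": [
    [[0.04, 0, 0, 0, 0], [0.06, 0, 0, 0, 0], [0.085, 0, 0, 0, 0], [0.085, 0, 0, 0, 0], [0.085, 0, 0, 0, 0]]
  ]
}}

```text
clock: 7.4
ee_pos: [0.5791, 0.44, 0.1541]
orientation: [-0.687, -3.065, 0.0]
wrist_force: [0.3, 0.8, -0.0]
width: 0.0851
grasp_force: 0.0
```

Call:
{"op": "jog_arm", "data": {
  "ticks": [
    [[0.085, 0, 0, -0.2, 0], [0.085, 0, 0, -0.6, 0], [0.085, 0, 0, -0.6, 0], [0.085, 0, 0, -0.7, 0], [0.085, 0, 0, -0.4, 0]]
  ]
}}

```text
clock: 7.9
ee_pos: [0.5795, 0.4403, 0.2837]
orientation: [0.686, 3.062, 0.005]
wrist_force: [-0.0, -0.3, 0.5]
width: 0.0848
grasp_force: 0.0
```

Run:
```python
from h import *
D={}
for n in("side","top"):
    im,d=vision.get_image(n); np.savez(f"pics/{n}1.npz",im=im,d=d); D[n]=im
a=cv2.resize(D["side"][60:300,110:370],(520,480)); cv2.imwrite("pics/p1.png",a[...,::-1])
```

```text
(no output)
```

View pics/p1.png

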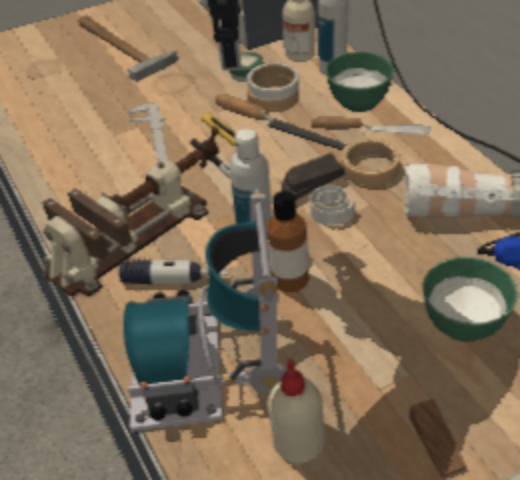

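The bottle stands upright at crop (248,175), and hardener, glue and brace are untouched. The hand now goes behind the folded calf with the fingers shut.

Scaled: -0.025 m is -0.5, 0.01 m is 0.2, -0.035 rad / 4 = -0.0088.

Call:
{"op": "jog_arm", "data": {
  "ticks": [
    [[0.0, 0.2, -0.5, 0.04, -0.0088], [0.0, 0.2, -0.5, 0.06, 0], [0.0, 0.2, -0.5, 0.06, 0], [0.0, 0.2, -0.5, 0.06, 0], [0.0, 0.2, -0.5, 0.06, 0]]
  ]
}}

```text
clock: 8.5
ee_pos: [0.4818, 0.3446, 0.2642]
orientation: [-0.633, -3.076, 0.001]
wrist_force: [0.6, 0.1, 0.0]
width: 0.0121
grasp_force: 0.0
```

Call:
{"op": "jog_arm", "data": {
  "ticks": [
    [[0.0, 0.2, -0.5, 0.06, 0], [0.0, 0.2, -0.5, 0.06, 0], [0.0, 0.2, -0.5, 0.04, 0], [0.0, 0.14, -0.44, 0, 0], [0.0, 0, 0, 0, 0]]
  ]
}}

```text
clock: 9.0
ee_pos: [0.4083, 0.2693, 0.2569]
orientation: [-0.634, -3.075, 0.002]
wrist_force: [0.8, -0.2, 0.5]
width: -0.0
grasp_force: 0.0
```

Create loc.py:
```python
from h import *
s=probe_bus.state(); k=np.array([.491,.240]); p=s["ee_pos"]; d=p[:2]-k
print("brace xyz",(d@[.918,-.395]).round(4),(d@[.395,.918]).round(4),p[2].round(4),"F",s["wrist_force"].round(1))
print(R.from_rotvec(s["orientation"]).as_matrix().round(3)[:2,:2])
```

```bash
python3 loc.py
```

```text
brace xyz -0.0875 -0.0058 0.2569 F [ 0.8 -0.2  0.5]
[[-0.918  0.396]
 [ 0.396  0.918]]
```

Scaled: 0.025 m is 0.5, 0.008 m is 0.16.

Call:
{"op": "jog_arm", "data": {
  "ticks": [
    [[0.0, 0.16, 0.12, 0.4, 0], [0.0, 0, 0, 0.5, 0], [0.0, 0, 0, 0.5, 0], [0.0, 0, 0, 0.5, 0], [0.0, 0, 0, 0.24, 0]]
  ]
}}

```text
clock: 9.5
ee_pos: [0.4048, 0.2795, 0.1477]
orientation: [-0.632, -3.074, 0.003]
wrist_force: [-0.6, -0.2, -0.0]
width: 0.0003
grasp_force: 0.0
```

Call:
{"op": "jog_arm", "data": {
  "ticks": [
    [[0.0, -0.2, 0, 0, 0], [0.0, -0.2, 0, 0, 0], [0.0, -0.12, 0, 0, 0], [0.0, -0.08, 0, 0, 0], [0, 0, 0, 0, 0]]
  ]
}}

```text
clock: 10.0
ee_pos: [0.4346, 0.2678, 0.1511]
orientation: [0.634, 3.076, 0.002]
wrist_force: [-0.2, 1.0, -0.1]
width: -0.0
grasp_force: 0.0
```

```bash
python3 loc.py
```

```text
brace xyz -0.0627 0.0033 0.1511 F [-0.2  1.  -0.1]
[[-0.918  0.396]
 [ 0.396  0.918]]
```

Scaled: -0.011 m is -0.22, -0.003 m is -0.06.

Call:
{"op": "jog_arm", "data": {
  "ticks": [
    [[0, 0, -0.04, -0.22, 0], [0, 0, -0.02, -0.2, 0], [0, -0.2, 0, -0.04, 0], [0, -0.22, 0, -0.04, 0], [0, -0.22, 0, -0.06, 0]]
  ]
}}

```text
clock: 10.5
ee_pos: [0.4625, 0.2525, 0.1788]
orientation: [0.632, 3.077, 0.001]
wrist_force: [-1.2, 2.1, 0.1]
width: 0.0001
grasp_force: 1.3
```

```bash
python3 loc.py
```

```text
brace xyz -0.0311 0.0002 0.1788 F [-1.2  2.1  0.1]
[[-0.919  0.394]
 [ 0.394  0.919]]
```

Call:
{"op": "jog_arm", "data": {
  "ticks": [
    [[0, -0.22, 0, -0.04, 0], [0, -0.28, 0, 0, 0], [0, -0.28, 0, 0.02, 0], [0, -0.28, 0, 0.06, 0], [0, -0.28, 0, 0.08, 0]]
  ]
}}

```text
clock: 11.0
ee_pos: [0.5251, 0.2254, 0.1723]
orientation: [0.634, 3.076, 0.0]
wrist_force: [-0.5, 1.4, 1.2]
width: -0.0002
grasp_force: 1.1
```

```bash
python3 loc.py
```

```text
brace xyz 0.0371 0.0 0.1723 F [-0.5  1.4  1.2]
[[-0.919  0.395]
 [ 0.395  0.919]]
```

Scaled: -0.012 m is -0.24, -0.011 m is -0.22.

Call:
{"op": "jog_arm", "data": {
  "ticks": [
    [[0, -0.24, 0, 0.1, 0], [0, -0.24, 0, 0.12, 0], [0, -0.24, 0, 0.16, 0], [0, -0.22, 0, 0.16, 0], [0, 0, 0, 0, 0]]
  ]
}}

```text
clock: 11.5
ee_pos: [0.5668, 0.2066, 0.1433]
orientation: [-0.634, -3.075, 0.002]
wrist_force: [0.3, -0.1, -0.1]
width: -0.0001
grasp_force: 0.0
```

```bash
python3 loc.py
```

Run:
```python
from h import *
D={}
for n in("side","top"):
    im,d=vision.get_image(n); D[n]=im
a=cv2.resize(D["side"][120:300,150:370],(550,450)); cv2.imwrite("pics/p2.png",a[...,::-1])
```

```text
brace xyz 0.0828 -0.0007 0.1433 F [ 0.3 -0.1 -0.1]
[[-0.918  0.396]
 [ 0.396  0.918]]
```

View pics/p2.png

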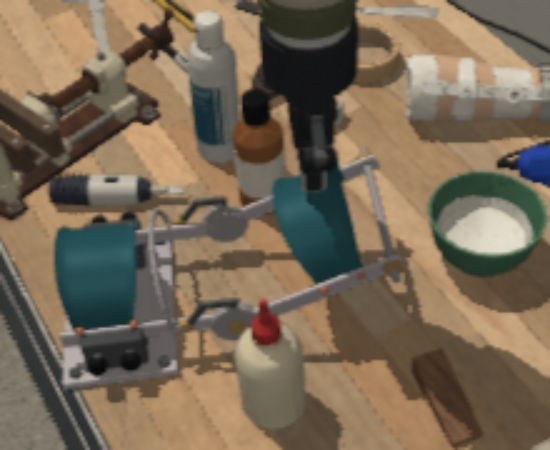

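The side picture shows the calf about 0.4 rad up, with the fingertip on its crown at crop (315,185). Bottles and bowl are clear, so I press on.

Scaled: -0.007 m is -0.14, -0.006 m is -0.12.

Call:
{"op": "jog_arm", "data": {
  "ticks": [
    [[0, -0.14, 0, 0.08, 0], [0, -0.12, 0, 0.1, 0], [0, -0.1, 0, 0.1, 0], [0, -0.1, 0, 0.12, 0], [0, -0.08, 0, 0.12, 0]]
  ]
}}

```text
clock: 12.1
ee_pos: [0.59, 0.1973, 0.12]
orientation: [-0.631, -3.076, -0.0]
wrist_force: [-4.7, -0.1, 2.3]
width: 0.0002
grasp_force: 3.2
```

```bash
python3 loc.py
```

```text
brace xyz 0.1077 -0.0002 0.12 F [-4.7 -0.1  2.3]
[[-0.919  0.394]
 [ 0.394  0.919]]
```

Scaled: 0.006 m is 0.12, 0.005 m is 0.1.

Call:
{"op": "jog_arm", "data": {
  "ticks": [
    [[0, -0.06, 0, 0.12, 0], [0, -0.04, 0, 0.12, 0], [0, 0, 0, 0.1, 0], [0, 0, 0, 0.06, 0], [0, 0, 0, 0, 0]]
  ]
}}

```text
clock: 12.6
ee_pos: [0.5967, 0.1947, 0.1005]
orientation: [0.633, 3.075, 0.0]
wrist_force: [-0.3, -1.9, 7.1]
width: -0.0002
grasp_force: 3.6
```

```bash
python3 loc.py
```

Run:
```python
from h import *
D={}
for n in("side","top"):
    im,d=vision.get_image(n); D[n]=d
A=np.concatenate([cloud(n,D[n]).reshape(-1,3) for n in D]); A=A[~np.isnan(A[:,0])]
d=A[:,:2]-[.491,.24]; B=np.c_[d@[.918,-.395],d@[.395,.918],A[:,2]]
q=B[(B[:,0]>.125)&(B[:,0]<.18)&(abs(B[:,1])<.08)&(abs(B[:,1])>.045)&(B[:,2]>.012)&(B[:,2]<.16)]; print(len(q),np.percentile(q,[5,50,95],axis=0).round(3).tolist())
```

```text
brace xyz 0.115 0.0002 0.1005 F [-0.3 -1.9  7.1]
[[-0.919  0.395]
 [ 0.395  0.919]]
229 [[0.126, -0.073, 0.037], [0.147, -0.062, 0.048], [0.163, 0.063, 0.074]]
```

Scaled: 0.002 m is 0.04, 0.001 m is 0.02.

Call:
{"op": "jog_arm", "data": {
  "ticks": [
    [[0, 0, 0, 0.04, 0], [0, 0, 0, 0.02, 0], [0, 0, 0, 0, 0]]
  ]
}}

```text
clock: 13.0
ee_pos: [0.5969, 0.1947, 0.1002]
orientation: [0.632, 3.073, 0.001]
wrist_force: [-5.3, -3.3, 20.7]
width: 0.0002
grasp_force: 10.5
```

Call:
{"op": "jog_arm", "data": {
  "ticks": [
    [[0, 0, 0, -0.2, 0], [0, 0, 0, -0.6, 0], [0, 0, 0, -0.7, 0], [0, 0, 0, -0.7, 0], [0, 0, 0, -0.7, 0]]
  ]
}}

```text
clock: 13.5
ee_pos: [0.5954, 0.1949, 0.2421]
orientation: [-0.633, -3.076, 0.0]
wrist_force: [0.8, -0.4, -0.7]
width: -0.0004
grasp_force: 0.0
```

Call:
{"op": "jog_arm", "data": {
  "ticks": [
    [[0, 0.6, 0, -0.6, 0], [0, 0.7, 0, 0, 0], [0, 0.8, 0, 0, 0], [0, 0.8, 0, 0, 0], [0, 0.8, 0, 0, 0]]
  ]
}}

```text
clock: 14.0
ee_pos: [0.4243, 0.2682, 0.271]
orientation: [-0.634, -3.077, -0.0]
wrist_force: [-0.2, 0.8, 0.1]
width: 0.0002
grasp_force: 0.0
```

Run:
```python
from h import *
D={}
for n in("side","top"):
    im,d=vision.get_image(n); D[n]=d
    cv2.imwrite(f"pics/f{n}.png",cv2.resize(im[110:310,130:370],(600,500))[...,::-1])
A=np.concatenate([cloud(n,D[n]).reshape(-1,3) for n in D]); A=A[~np.isnan(A[:,0])]
d=A[:,:2]-[.491,.24]; B=np.c_[d@[.918,-.395],d@[.395,.918],A[:,2]]
for x0 in (.03,.05,.148,.158):
    q=B[(abs(B[:,0]-x0)<.008)&(abs(abs(B[:,1])-.07)<.008)&(B[:,2]>.02)]; print(x0,len(q),np.percentile(q[:,2],[10,50,80,95]).round(4))
for x0 in (.09,.13):
    q=B[(abs(B[:,0]-x0)<.012)&(abs(B[:,1])<.012)&(B[:,2]>.02)&(B[:,2]<.16)]; print("cuff",x0,len(q),np.median(q[:,2]).round(4))
q=B[(abs(B[:,0]+.068)<.02)&(abs(B[:,1])<.05)&(B[:,2]>.02)]; print("bail",np.percentile(q[:,2],[90,97,99]).round(4))
```

```text
0.03 43 [0.0428 0.0473 0.0499 0.051 ]
0.05 79 [0.0358 0.0467 0.0492 0.0509]
0.148 108 [0.039  0.0463 0.0489 0.0501]
0.158 125 [0.0412 0.0467 0.0491 0.0502]
cuff 0.09 177 0.1005
cuff 0.13 171 0.0991
bail [0.7576 0.759  0.7595]
```

View pics/fside.png

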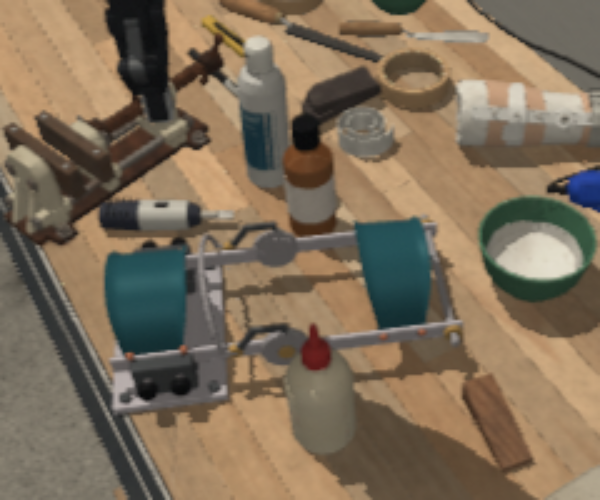

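The picture shows the calf level (bars from crop (275,248) to (430,230)), with the bail hoop down at (205,275) and all bottles upright. Cuff height is 0.100 at both ends and the bars are level, so the knee is straight and locked.

Call:
{"op": "jog_arm", "data": {
  "ticks": [
    [[0, 0, 0, 0, 0], [0, 0, 0, 0, 0], [0, 0, 0, 0, 0], [0, 0, 0, 0, 0], [0, 0, 0, 0, 0]]
  ]
}}

```text
clock: 14.6
ee_pos: [0.4265, 0.2675, 0.271]
orientation: [-0.635, -3.077, 0.0]
wrist_force: [-0.1, 0.1, -0.2]
width: -0.0005
grasp_force: 0.0
```

```bash
python3 -c "
from plant import r, vision, probe_bus
print(r.finish_job())"
```

```text
the job is handed in; nothing more can be done
None
```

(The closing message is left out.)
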